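# Step up the bench supply four clicks and start it

### The arm

A 6-joint arm with a two-finger parallel gripper is mounted at the origin on the work surface. World frame = base frame: x ahead of the robot, y to its left, z up, the work surface at z = 0. Lengths are in m, angles in rad, forces in N, time in s.
With the tool pointing down it reaches from about 0.35 to 0.775 m from the base axis. Payload 7.3 kg.
Tool frame: the origin (TCP) lies between the finger pads; the fingertips stand 8 mm ahead of it and the grasp point (between the pads) lies 11 mm behind it (robot.nose_length is the distance from the TCP to the fingertips, in m); z points along the fingers, y is the line along which they close (so a half turn about z gives the same grasp; the last joint's range is limited). The gripper opens to 92 mm and grips with 3 to 60 N. Pads are 19 mm wide; open, the fingers measure 130 mm over their backs; the gripper's body (75 mm by 190 mm) begins 47 mm behind the grasp point.
Start: joints at [1.011, 0.342, 1.524, -0, 1.275, -0.146], TCP at [0.211, 0.481, 0.235] pointing down, gripper open.
Joint ranges: [-2.53, 2.53], [-0.77, 2.02], [0.04, 2.7], [-1, 4.14], [0.28, 2.66], [-3.11, 3.11]. Speed limits (rad/s): [2.57, 2.57, 3.14, 3.14, 3.14, 3.14].

### API

Orientations are given as [roll, pitch, yaw] about the fixed x, y, z axes, in that order (R = Rz(yaw) Ry(pitch) Rx(roll)).
In Python, from cell import robot gives the robot as it stands. The module is installed in compiled form; this text tells all that it offers.
- The arm moves only by the shell command python3 -m jog 'ROWS' [FORCE]. ROWS is JSON, a list that holds one entry, the list of rows, each a list of 5 numbers: the gripper's target within -1 to 1 (fully open at 1, half-way at 0, shut at -1), then the shift along the tool's x, y, z in m, then the turn about the tool's z in rad. A call has 1 to 5 rows; each row is the pose to reach, as a shift and turn from the pose commanded when the call began, along the tool's axes at that moment; what a row does not reach only later rows make up. A row lasts 1/12 s, in which the tool goes at most 41.7 mm and 7.16 degrees, less where a joint would pass 70% of its speed; a pose out of reach is approached as far as the arm can. A call with a gripper value outside its range is refused whole. The fingers move at their own pace and stop on an object; FORCE is the grip in N (left out, the last holds). Time passes only in rows, so rows that repeat a pose let the fingers close. It gives the time, the measured TCP pose, the force, the opening and the grip force at its end, in the units of the state.
- robot.observe(): the state, without advancing time (a new reading comes with each control period).
- robot.read_camera(name): name is "scene" or "top" or "wrist"; returns the picture (384x512x3 uint8, red, green, blue); there is no depth.
- robot.camera_model(name): a dict with "camera_matrix" (3x3 intrinsics, pixels), "position" and "attitude" of the camera in the world; the wrist camera has in their place "mount" (4x4, takes a point from camera to tool coordinates, whose origin is the TCP and whose axes are the flange's). Camera axes: x right, y down, z forward; pixel columns grow to the right and rows downward; lengths in m; the calibration is good to about 2 mm. A picture is of the moment at which its call begins: read the wrist's pose just before it. camera_model takes no time and is no camera call.
- robot.hand_in(): hands the job in; it is judged then, once.
The state is a dict: "time": time; "qpos": joint angles; "qvel": joint speeds; "joint_efforts": joint torques, N m; "tool_pos": TCP position; "tool_rot": TCP orientation; "contact_force": force on the tool from outside, world axes, zero at the start; "torque": the same for the moment, N m; "opening": finger opening in m; "grip_force": force on a finger pad.
Only numpy, scipy, OpenCV 4.12 (cv2) and the standard library are available. Lean on these libraries where they do the work, as an engineer would, in place of code of your own. Each camera call takes 0.05 s, during which the arm holds its last target. There are 200 camera calls.

### The job

Push the big pointer selector on top of the grey supply box round clockwise (seen from above) by exactly four clicks from where it stands, with gentle fingertip pushes on its bar, and let it rest in that click stop; then press the black button on the push-button station right down and let it come up again. Nothing is picked up: do not pull the selector off its shaft or force it, and leave the small trim knob and everything else on the bench where it is.

Things in the scene. Friction and masses are not known exactly. Their poses are not given: they have to be found in the camera images.
- supply: the step-voltage supply: a fixed grey metal box 200 x 200 mm, 100 mm tall, flat top; origin at the centre of its underside, z up, -x is its front (robot side), +y its left. On its top: the big selector at x -25, y -25 mm, a small trim knob (26 mm across, at x -65, y +70 mm) that is not part of the job, and a loose relay near the rear edge.
- dial_axis (a point): point on the selector's vertical turning axis, 30 mm above the supply's top. The selector is a low disc 60 mm across reaching 7 mm above the supply's top, with an upright flat-sided grip bar across it, 14 mm thick, from 7 to 30 mm above the top, reaching 34 mm from the axis at its blunt tail and 42 mm at its pointer end (last 9 mm narrowed to 8 mm thick; white line on top).
- dial_pointer (a point): point on top of the selector's bar near the tip of its pointer end, 38 mm from the turning axis, 30 mm above the supply's top; it goes round with the dial. The selector is only pushed onto its shaft: an upward pull of 8 N starts to lift it.
- dial (a joint): selector angle in rad, growing clockwise seen from above. Click stops every 30 degrees, at 0, 0.524, 1.047 ... 4.189 (nine, hard stops at both ends); starts at rest in one of the first four. It snaps into the nearest stop and stays; a side push of about 3 to 4 N on the bar 33 mm from the axis takes it one on. At value q the pointer lies at 120 degrees minus q, counter-clockwise from the supply's +x.
- trim_mark (a point): point on the small trim knob of the supply, 10 mm from its vertical turning axis; the knob turns easily and is to be left as it is
- station: the push-button station: a fixed grey box 75 x 120 mm, 50 mm tall; origin at the centre of its underside, z up. On its top a flat round black push button and, 59 mm beside it, a white lamp dome (20 mm across, standing 14 mm) that does nothing.
- start_top (a point): centre of the top face of the push button, which is 30 mm across in a steel housing; it is pressed straight down
- start (a joint): how far the push button is pressed, m: 0 up, 0.006 fully down; needs 5 N at the bottom and springs back
- multimeter: yellow handheld multimeter lying flat, 190 x 90 x 45 mm, at the back; loose bystander, origin in its underside
- bottle_a: white plastic dropper bottle, 40 mm diameter, 95 mm tall, standing between the supply and the station; loose bystander, origin in its underside
- bottle_b: a second dropper bottle of the same kind, standing behind the first; loose bystander, origin in its underside
- pot: open black pen pot, 72 mm across, 100 mm tall, at the left; loose bystander, origin in its underside
- terminals: small green terminal block, 22 x 56 x 18 mm, lying in front; loose bystander, origin in its underside
- relay: small plug-in relay, clear case on a black foot, 28 x 50 x 42 mm, standing loose near the rear edge of the supply's top; loose bystander
- wrench: steel wrench 140 mm long, lying flat at the right; loose bystander
Things that resemble listed ones, but are neither listed nor needed, are in the scene too. What is meant by the station is not green, and is the smaller of those in its own colour.

How it is judged:
On the way, in this order (a step that is already met when the one before it is completed fails the run):
1. the selector stands four clicks clockwise of its start (distance of dial_pointer from where it was at the start of the episode between 0.06319 and 0.06816 m and value of joint dial below 3.875 rad and velocity of joint dial between -0.2 and 0.2 rad/s), for 0.2 s.
2. the button is pressed right down, the selector still four clicks on (distance of dial_pointer from where it was at the start of the episode between 0.06319 and 0.06816 m and value of joint dial below 3.875 rad and value of joint start above 0.0045 m), for 0.05 s.
At the end, for the whole second after the job is handed in: The selector rests four click stops clockwise of where it started (within a quarter of a click), and the button, having been pressed at least three quarters of its travel after that, is up again (within 1.5 mm) (distance of dial_pointer from where it was at the start of the episode between 0.06319 and 0.06816 m and value of joint dial below 3.875 rad and velocity of joint dial between -0.1 and 0.1 rad/s and value of joint start below 0.0015 m); the robot touches nothing.
It fails at once if the selector is lifted 4 mm or more off its shaft (z of dial_pointer in the frame of supply above 0.134 m).
It fails at once if the selector is forced or squeezed with more than 25 N (contact force between the fingers and dial above 25 N).
It fails at once if the trim knob is turned (its mark moves over 3 mm) (distance of trim_mark from where it was at the start of the episode above 0.003 m).
It fails at once if a loose bystander is moved over 15 mm (distance of any of multimeter, bottle_a, bottle_b, pot, terminals, relay, wrench from where it was at the start of the episode above 0.015 m).
It also fails if it takes over 58 s, if anything falls off the work surface, if the arm or the gripper's body presses on something with over 40 N, if the wrist force passes 120 N, or if a joint passes its speed limit or range.

## Working session

There is one attempt and no reset: what is moved stays moved. The work goes in short steps, Python scripts to look and compute and a shell command to move; the robot and the scene stay as the last step left them, time stands still between calls to the robot, and variables do not carry over. Pictures are saved under pics/ and viewed, at most 10 in all, crops included, and the job is handed in when it is done.

```bash
mkdir -p pics; python3 - <<'E'
from cell import robot
import cv2,numpy as np
np.set_printoptions(precision=4,suppress=True)
s=robot.observe();print(s)
for n in("scene","top"):
    im=robot.read_camera(n);cv2.imwrite(f"pics/{n}0.png",cv2.cvtColor(im,cv2.COLOR_RGB2BGR));print(robot.camera_model(n))
print(robot.camera_model("wrist"))
E
```

```text
{'time': 0.0, 'qpos': array([ 1.011 ,  0.3427,  1.525 , -0.    ,  1.2753, -0.146 ]), 'qvel': array([ 0.0025, -0.0006, -0.0005, -0.0001,  0.0006, -0.0002]), 'joint_efforts': array([  0.0007, -43.1242, -24.4218,   0.072 ,   0.0559,  -0.0001]), 'tool_pos': array([0.2109, 0.4804, 0.234 ]), 'tool_rot': array([-3.1401, -0.0002,  2.7278]), 'contact_force': array([-0.0547, -0.8542,  0.045 ]), 'torque': array([-0.0337, -0.0159, -0.0026]), 'grip_force': 0.0, 'opening': 0.09152897255783807}
{'camera_matrix': array([[493.8376,   0.    , 257.9118],
       [  0.    , 493.8376, 190.8996],
       [  0.    ,   0.    ,   1.    ]]), 'position': array([ 1.3272, -0.6997,  1.1884]), 'attitude': array([-2.3728,  0.0016,  0.8322])}
{'camera_matrix': array([[421.3961,   0.    , 260.7123],
       [  0.    , 421.3961, 194.9456],
       [  0.    ,   0.    ,   1.    ]]), 'position': array([0.3707, 0.0048, 1.5514]), 'attitude': array([-3.01  , -0.0049, -1.5774])}
{'camera_matrix': array([[307.3501,   0.    , 255.5497],
       [  0.    , 307.3501, 191.0358],
       [  0.    ,   0.    ,   1.    ]]), 'mount': array([[ 0.0005, -0.9694, -0.2456,  0.0658],
       [ 1.    ,  0.0009, -0.0018, -0.0001],
       [ 0.0019, -0.2456,  0.9694, -0.1497],
       [ 0.    ,  0.    ,  0.    ,  1.    ]])}
```

View pics/top0.png

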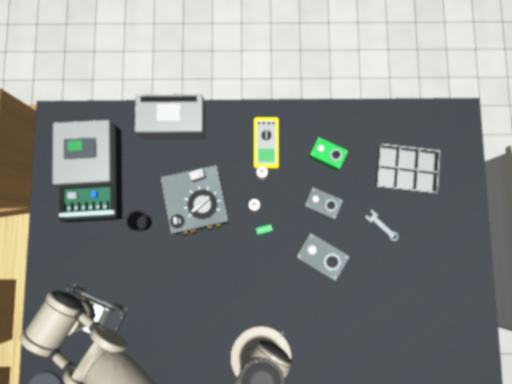

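View pics/scene0.png

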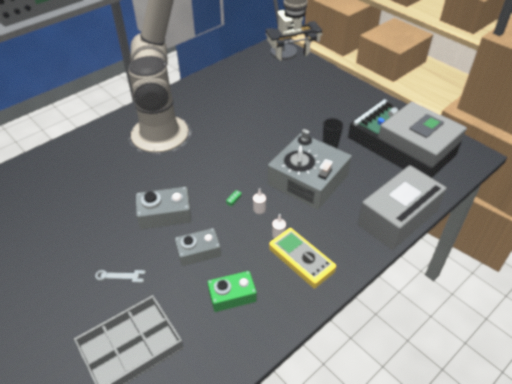

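The top view shows the supply at about (195,200), with the selector at (203,204) and the trim knob at (177,221). The smaller grey box at (324,203) is the station, with its black button near (331,205) and its lamp near (317,198). I'll measure these and enlarge the supply.

```bash
cat > h.py <<'E'
import cv2,numpy as np
from scipy.spatial.transform import Rotation as R
from cell import robot
np.set_printoptions(precision=4,suppress=True)
def ray(n,uv,z,pose=None):
    m=robot.camera_model(n);K=m["camera_matrix"]
    if n=="wrist":
        s=pose or robot.observe();A=R.from_euler('xyz',s["tool_rot"]).as_matrix();M=m["mount"]
        C=A@M[:3,:3];p=A@M[:3,3]+s["tool_pos"]
    else: C=R.from_euler('xyz',m["attitude"]).as_matrix();p=m["position"]
    d=C@np.linalg.solve(K,[uv[0],uv[1],1]);return p+d*(z-p[2])/d[2]
def proj(n,X):
    m=robot.camera_model(n);C=R.from_euler('xyz',m["attitude"]).as_matrix()
    q=m["camera_matrix"]@(C.T@(np.array(X)-m["position"]));return q[:2]/q[2]
def crop(im,x,y,w,h,k,f): cv2.imwrite(f,cv2.resize(im[y:y+h,x:x+w],None,fx=k,fy=k,interpolation=cv2.INTER_CUBIC))
E
python3 - <<'E'
from h import *
im=cv2.imread("pics/top0.png")
a=cv2.resize(im[155:245,150:240],None,fx=6,fy=6,interpolation=cv2.INTER_CUBIC)[:, :400*2]
b=cv2.resize(im[180:225,300:345],None,fx=5.6,fy=5.6,interpolation=cv2.INTER_CUBIC)
o=np.zeros((540,800,3),np.uint8);o[:,:540]=a;o[:252,544:796]=b
cv2.imwrite("pics/c1.png",o)
# grey box masks
hsv=cv2.cvtColor(im,cv2.COLOR_BGR2HSV)
m=((hsv[...,2]>75)).astype(np.uint8)
for (x,y,w,h) in((150,155,90,90),(295,180,55,45)):
    t=np.zeros_like(m);t[y:y+h,x:x+w]=m[y:y+h,x:x+w]
    c=max(cv2.findContours(t,0,2)[0],key=cv2.contourArea);r=cv2.minAreaRect(c);print(r)
    z=.1 if x==150 else .05
    P=np.array([ray("top",p,z) for p in cv2.boxPoints(r)]);print(P,P.mean(0),np.linalg.norm(np.diff(P,axis=0),axis=1))
for uv,z in(((203,204),.13),((177,221),.115),((331,205),.06),((317,198),.06)):print(uv,ray("top",uv,z))
E
```

```text
((194.5, 199.5), (89.0, 89.0), 90.0)
[[0.7066 0.3845 0.1   ]
 [0.7049 0.0719 0.1   ]
 [0.3938 0.0718 0.1   ]
 [0.3958 0.3759 0.1   ]] [0.5503 0.226  0.1   ] [0.3127 0.311  0.3041]
((322.0, 202.0), (44.0, 54.0), 90.0)
[[ 0.623  -0.1281  0.05  ]
 [ 0.6219 -0.3234  0.05  ]
 [ 0.4629 -0.3179  0.05  ]
 [ 0.4641 -0.1253  0.05  ]] [ 0.543  -0.2237  0.05  ] [0.1953 0.159  0.1926]
(203, 204) [0.5289 0.1925 0.13  ]
(177, 221) [0.4728 0.2823 0.115 ]
(331, 205) [ 0.5304 -0.2539  0.06  ]
(317, 198) [ 0.5558 -0.2046  0.06  ]
```

View pics/c1.png

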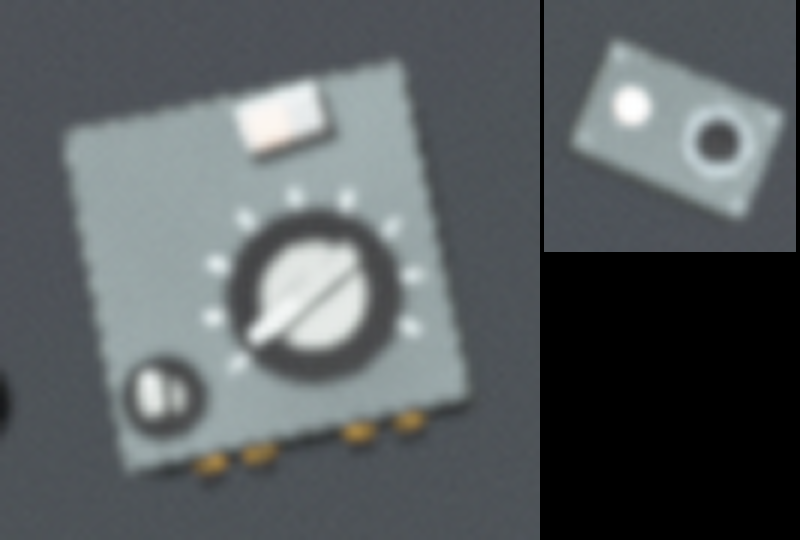

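The enlarged view shows the pointer's white line running to the lower left (crop (250,340)). That is the first of nine marks, so the dial stands at q=0 and the target is q=120°, with the pointer towards supply +x. The brass terminals mark the front. I'll compute the poses next.

```bash
python3 - <<'E'
from h import *
def pose(C,off,k,z):
    P=np.array([ray("top",(off[0]+(u+.5)/k-.5,off[1]+(v+.5)/k-.5),z)[:2] for u,v in C]);return P
P=pose([(68,130),(400,62),(467,395),(128,470)],(150,155),6,.1)
print(P,np.linalg.norm(P-np.roll(P,1,0),axis=1))
c=P.mean(0);d=(P[0]+P[1]-P[2]-P[3]);yaw=np.arctan2(d[1],d[0]);print("supply",c,yaw,np.degrees(yaw))
rot=lambda v:c+np.array([[np.cos(yaw),-np.sin(yaw)],[np.sin(yaw),np.cos(yaw)]])@v
print("axis",rot([-.025,-.025]),"trim",rot([-.065,.07]),"pointer dir",np.degrees(yaw)+120)
q=pose([(250,340),(355,250)],(150,155),6,.13);print("bar ends",q,np.degrees(np.arctan2(*(q[0]-q[1])[::-1])))
print("button, lamp",pose([(718-544,140),(632-544,106)],(300,180),5.6,.06))
S=pose([(612-544,42),(782-544,115),(742-544,217),(575-544,145)],(300,180),5.6,.05);print(S,np.linalg.norm(S-np.roll(S,1,0),axis=1))
# tool x,y axes in world at start
A=R.from_euler('xyz',robot.observe()["tool_rot"]).as_matrix();print(A)
E
```

```text
[[0.6306 0.3444]
 [0.6698 0.1516]
 [0.4748 0.1117]
 [0.4331 0.3053]] [0.2013 0.1967 0.199  0.198 ]
supply [0.5521 0.2283] 0.19854794637000964 11.375959357991366
axis [0.5325 0.1988] trim [0.4745 0.2841] pointer dir 131.37595935799138
bar ends [[0.5045 0.2319]
 [0.5553 0.1733]] 130.89563577203032
button, lamp [[ 0.5318 -0.2527]
 [ 0.5539 -0.1985]]
[[ 0.5968 -0.188 ]
 [ 0.5488 -0.296 ]
 [ 0.4834 -0.2684]
 [ 0.5302 -0.1628]] [0.0711 0.1182 0.0709 0.1155]
[[-0.9156  0.4021 -0.0007]
 [ 0.4021  0.9156 -0.0012]
 [ 0.0002 -0.0014 -1.    ]]
```

```bash
python3 -m jog '[[[1,-0.038,-0.012,-0.003,0],[1,-0.076,-0.024,-0.006,0],[1,-0.114,-0.036,-0.009,0],[1,-0.152,-0.048,-0.012,0],[1,-0.19,-0.06,-0.015,0]]]' >/dev/null
python3 -m jog '[[[1,-0.038,-0.012,-0.003,0],[1,-0.076,-0.024,-0.006,0],[1,-0.114,-0.036,-0.009,0],[1,-0.152,-0.048,-0.012,0],[1,-0.19,-0.06,-0.015,0]]]'
python3 -m jog '[[[1,-0.02,-0.006,0,0.11],[1,-0.028,-0.009,0,0.22],[1,-0.028,-0.009,0,0.33],[1,-0.028,-0.009,0,0.435],[1,-0.028,-0.009,0,0.435]]]'
python3 -m jog '[[[1,0,0,0,0],[1,0,0,0,0],[1,0,0,0,0]]]'
python3 - <<'E'
from h import *
s=robot.observe();im=robot.read_camera("wrist");print(s["tool_pos"],s["tool_rot"],s["qpos"],s["contact_force"])
np.save("s1.npy",[s["tool_pos"],s["tool_rot"]])
cv2.imwrite("pics/w1.png",cv2.cvtColor(im,4))
E
```

```text
time: 0.93
tool_pos: [0.5118, 0.2164, 0.2646]
tool_rot: [-3.141, -0.001, 2.728]
contact_force: [-0.6, -0.1, 0.9]
opening: 0.0919
grip_force: 0.0
time: 1.35
tool_pos: [0.5328, 0.1981, 0.2641]
tool_rot: [-3.141, -0.001, 2.288]
contact_force: [-0.1, 0.1, -0.4]
opening: 0.092
grip_force: 0.0
time: 1.6
tool_pos: [0.5326, 0.1987, 0.2647]
tool_rot: [-3.142, -0.0, 2.295]
contact_force: [0.2, 0.0, -0.0]
opening: 0.0917
grip_force: 0.0
[0.5326 0.1987 0.2647] [-3.1415 -0.0001  2.2953] [ 0.2223  0.4025  1.3489  0.0001  1.3904 -0.5022] [ 0.2072  0.0327 -0.0044]
```

View pics/w1.png

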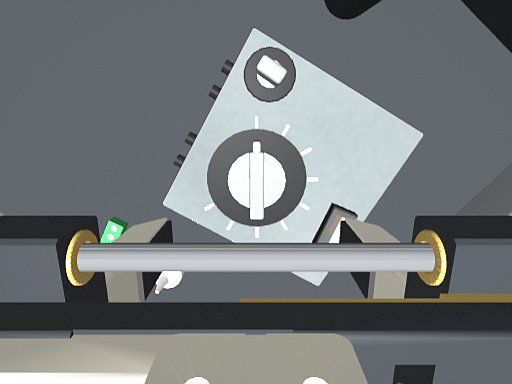

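The wrist view shows the bar running straight up the image from (257,219) to its pointer end at (257,142). The fingers are open on either side, and the relay sits at (335,225). I'll cast these pixels onto planes.

```bash
python3 - <<'E'
from h import *
t=np.load("s1.npy");p={"tool_pos":t[0],"tool_rot":t[1]}
A=R.from_euler('xyz',t[1]).as_matrix()
im=cv2.imread("pics/w1.png");g=cv2.cvtColor(im,6)
for r in(150,165,210):print(r,g[r,225:290])
print(g[130:232,257])
for uv,z in(((257,142),.13),((257,219),.13),((250.5,150),.13),((263.5,150),.13),((207,177),.1),((307,177),.1),((257,129),.1),((257,227),.1),((257,177.5),.1),((163,204),.1),((423,134),.1),((254,28),.1),((318,285),.1)):
    w=ray("wrist",uv,z,p);print(uv,w,"tool:",(A.T@(w-t[0]))[:2])
E
```

```text
150 [107 107 108 107 107 107 106 108 106 106 107 107 108 108 105 107 106 107
 106 106 106 104 105 104 102  94  82  97 253 255 255 255 255 255 247 174
  81  86  95 102 101 101 102 102 100 101 100 101  99 101 101  99  98  99
  99  98  99  98  97  97  96  96  97  97  97]
165 [104 103 104 104 102  93 101 255 255 255 254 254 254 254 254 254 254 254
 254 254 254 254 255 255 193 244 255 254 254 254 255 255 255 255 253 253
 255 250 186 255 255 254 253 253 253 253 253 253 253 253 253 253 253 254
 255 255 225  89  89  94  94  94  93  95  94]
210 [ 89  88  88  89  90  89  88  89  88  90  89  90  90  88  87  88  87  88
  87  87  86  85  87  82  52 252 255 253 251 251 251 250 250 250 250 251
 254 248 201  76  80  85  85  85  85  86  83  84  83  84  83  85  85  85
  83  84  84  83  85  82  81  81  82  84  81]
[ 99 106 108 107 106 107 106 107 109  97  68 149 255 255 255 255 255 255
 255 255 255 255 255 255 255 255 255 255 255 255 255 255 255 255 255 255
 255 255 255 255 255 255 255 255 255 254 253 253 253 253 253 253 253 253
 253 253 253 253 253 253 253 252 252 252 252 252 252 252 252 252 252 252
 
[... 168 characters left out ...]
9 0.0007]
(257, 219) [0.5562 0.1733 0.13  ] tool: [-0.0347  0.0008]
(250.5, 150) [0.507  0.2196 0.13  ] tool: [ 0.0326 -0.0053]
(263.5, 150) [0.516  0.2275 0.13  ] tool: [0.0326 0.0067]
(207, 177) [0.4935 0.1654 0.1   ] tool: [ 0.0009 -0.0514]
(307, 177) [0.5716 0.2346 0.1   ] tool: [0.001  0.0529]
(257, 129) [0.4999 0.2367 0.1   ] tool: [0.0501 0.0007]
(257, 227) [0.5694 0.1585 0.1   ] tool: [-0.0545  0.0009]
(257, 177.5) [0.5329 0.1996 0.1   ] tool: [0.0004 0.0008]
(163, 204) [0.477  0.1114 0.1   ] tool: [-0.0285 -0.0995]
(423, 134) [0.6283 0.3439 0.1   ] tool: [0.0453 0.1678]
(254, 28) [0.4366 0.3038 0.1   ] tool: [ 0.1423 -0.0022]
(318, 285) [0.6684 0.1521 0.1   ] tool: [-0.125   0.0708]
```

```bash
python3 -m jog '[[[-0.56,-0.0005,0.0007,0.02,0],[-0.56,-0.0005,0.0007,0.04,0],[-0.56,-0.0005,0.0007,0.06,0],[-0.56,-0.0005,0.0007,0.07,0],[-0.56,-0.0005,0.0007,0.08,0]]]'
python3 -m jog '[[[-0.56,0,0,0,0],[-0.56,0,0,0,0],[-0.56,0,0,0,0]]]'
```

```text
time: 2.07
tool_pos: [0.5334, 0.1987, 0.1839]
tool_rot: [-3.141, -0.0, 2.294]
contact_force: [-1.0, -0.5, 0.6]
opening: 0.0635
grip_force: 0.0
time: 2.32
tool_pos: [0.5343, 0.1988, 0.1858]
tool_rot: [3.14, 0.001, 2.293]
contact_force: [0.9, 0.4, -0.9]
opening: 0.0429
grip_force: 0.0
```

```bash
python3 -m jog '[[[-0.56,0,0,0,0],[-0.56,0,0,0,0],[-0.56,0,0,0,0],[-0.56,0,0,0,0],[-0.56,0,0,0,0]]]'
python3 - <<'E'
from h import *
s=robot.observe();im=robot.read_camera("wrist");print(s["tool_pos"],s["tool_rot"],s["opening"],s["contact_force"])
A=R.from_euler('xyz',s["tool_rot"]).as_matrix();print(A.T@(np.array([.5325,.1985,.12])-s["tool_pos"]))
cv2.imwrite("pics/w2.png",cv2.cvtColor(im,4))
E
```

```text
time: 2.73
tool_pos: [0.5337, 0.1986, 0.1849]
tool_rot: [3.141, 0.0, 2.293]
contact_force: [0.1, 0.1, -0.3]
opening: 0.02
grip_force: 0.0
[0.5337 0.1986 0.1849] [3.1412 0.0001 2.2928] 0.02003400086685539 [ 0.1472  0.0651 -0.3359]
[ 0.0007 -0.001   0.0649]
```

View pics/w2.png

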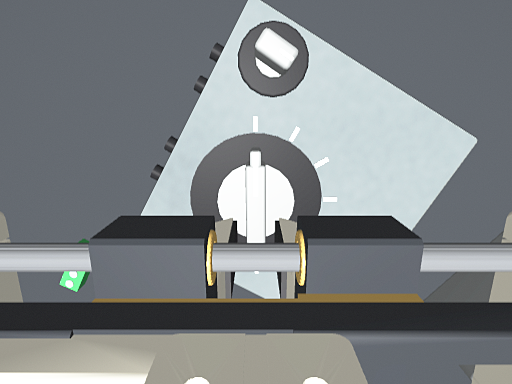

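The bar (columns 246–265) is centred between the fingers (inner faces about 233 and 280), so I can descend.

```bash
python3 -m jog '[[[-0.56,0,0,0.015,0],[-0.56,0,0,0.03,0],[-0.56,0,0,0.045,0],[-0.56,0,0,0.057,0],[-0.56,0,0,0.063,0]]]'
python3 -m jog '[[[-0.56,0,0,0,0.06],[-0.56,0,0,0,0.12],[-0.56,0,0,0,0.18],[-0.56,0,0,0,0.24],[-0.56,0,0,0,0.3]]]'
python3 -m jog '[[[-0.56,0,0,0,0.06],[-0.56,0,0,0,0.12],[-0.56,0,0,0,0.18],[-0.56,0,0,0,0.24],[-0.56,0,0,0,0.3]]]'
```

```text
time: 3.2
tool_pos: [0.5329, 0.1984, 0.1201]
tool_rot: [-3.14, -0.001, 2.293]
contact_force: [0.1, -0.3, -0.2]
opening: 0.0203
grip_force: 0.0
time: 3.62
tool_pos: [0.5339, 0.1986, 0.1221]
tool_rot: [3.141, 0.0, 1.99]
contact_force: [-1.4, -1.1, -0.3]
opening: 0.02
grip_force: 1.4
time: 4.03
tool_pos: [0.5338, 0.1986, 0.1221]
tool_rot: [3.141, 0.0, 1.69]
contact_force: [0.0, 1.0, 0.1]
opening: 0.0203
grip_force: 0.0
```

```bash
python3 -m jog '[[[-0.56,0,0,0,0.06],[-0.56,0,0,0,0.12],[-0.56,0,0,0,0.18],[-0.56,0,0,0,0.24],[-0.56,0,0,0,0.3]]]' | grep force
python3 -m jog '[[[-0.56,0,0,0,0.06],[-0.56,0,0,0,0.12],[-0.56,0,0,0,0.18],[-0.56,0,0,0,0.24],[-0.56,0,0,0,0.3]]]' | grep force
python3 -m jog '[[[-0.56,0,0,0,0.06],[-0.56,0,0,0,0.12],[-0.56,0,0,0,0.18],[-0.56,0,0,0,0.24],[-0.56,0,0,0,0.3]]]' |grep force
python3 -m jog '[[[-0.56,0,0,0,0.06],[-0.56,0,0,0,0.12],[-0.56,0,0,0,0.18],[-0.56,0,0,0,0.24],[-0.56,0,0,0,0.3]]]'
python3 -m jog '[[[-0.56,0,0,0,0.05],[-0.56,0,0,0,0.1],[-0.56,0,0,0,0.15],[-0.56,0,0,0,0.2],[-0.56,0,0,0,0.25]]]'
python3 - <<'E'
from h import *
s=robot.observe();im=robot.read_camera("wrist");print(s["tool_pos"],s["tool_rot"],s["qpos"][5],s["opening"],s["contact_force"])
cv2.imwrite("pics/w3.png",cv2.cvtColor(im,4))
E
```

```text
contact_force: [-0.5, -0.4, 0.1]
grip_force: 2.9
contact_force: [0.0, 0.4, 0.7]
grip_force: 0.0
contact_force: [0.1, 0.5, -0.7]
grip_force: 2.1
time: 5.7
tool_pos: [0.5339, 0.1987, 0.1222]
tool_rot: [3.141, -0.001, 0.49]
contact_force: [0.9, -0.2, -0.5]
opening: 0.0204
grip_force: 0.0
time: 6.12
tool_pos: [0.5341, 0.1987, 0.1222]
tool_rot: [3.141, -0.001, 0.241]
contact_force: [0.5, -0.4, 0.4]
opening: 0.0199
grip_force: 1.7
[0.5341 0.1987 0.1222] [ 3.1414 -0.0013  0.2405] 1.5520571912667251 0.019853873984059963 [ 0.4752 -0.4029  0.3518]
```

View pics/w3.png

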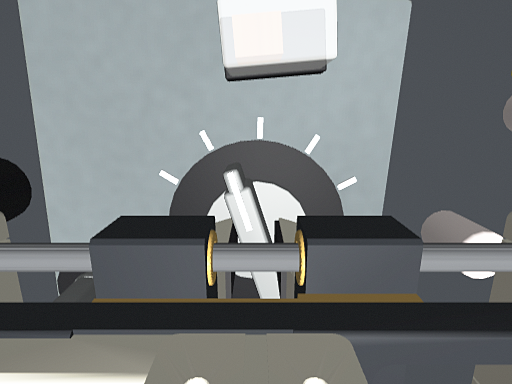

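The tool has turned 117.6°. The pointer (tip at (232,172)) still lags by about 18–20°, partway into the last click, so I'll turn a little further in small steps.

```bash
python3 -m jog '[[[-0.56,0,0,0,0.025],[-0.56,0,0,0,0.05],[-0.56,0,0,0,0.075],[-0.56,0,0,0,0.1],[-0.56,0,0,0,0.1]]]'
python3 -m jog '[[[-0.56,0,0,0,0.025],[-0.56,0,0,0,0.05],[-0.56,0,0,0,0.05]]]'
python3 - <<'E'
from h import *
s=robot.observe();im=robot.read_camera("wrist");print(s["tool_rot"],s["contact_force"])
crop(cv2.cvtColor(im,4),150,100,220,140,2,"pics/w4.png")
E
```

```text
time: 6.58
tool_pos: [0.5336, 0.1986, 0.1219]
tool_rot: [-3.141, -0.0, 0.142]
contact_force: [0.6, -0.3, -0.6]
opening: 0.02
grip_force: 0.0
time: 6.83
tool_pos: [0.5335, 0.1987, 0.1217]
tool_rot: [-3.141, 0.0, 0.093]
contact_force: [-0.1, 0.3, 0.7]
opening: 0.0202
grip_force: 0.0
[-3.1414  0.0003  0.0925] [-0.0519  0.3431  0.6736]
```

View pics/w4.png

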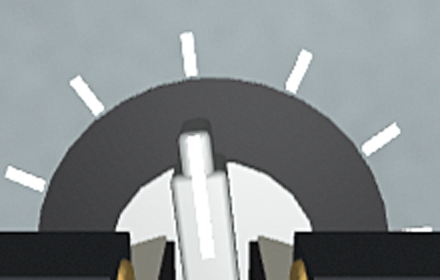

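The bar has snapped to the middle mark. I'll back the tool off to centre it, rise, and move over the station.

```bash
python3 -m jog '[[[-0.56,0,0,0,-0.05],[-0.56,0,0,0,-0.105],[-0.5,0,0,0,-0.105],[-0.5,0,0,-0.01,-0.105],[-0.5,0,0,-0.03,-0.105]]]'
python3 -m jog '[[[0,0,0,-0.03,0],[0.5,0,0,-0.06,0],[1,0,0,-0.09,0],[1,0,0,-0.11,0],[1,0,0,-0.11,0]]]'
python3 - <<'E'
from h import *
for n in("top","scene"):
    im=cv2.cvtColor(robot.read_camera(n),4);cv2.imwrite(f"pics/{n}5.png",im)
im=robot.read_camera("wrist");s=robot.observe();print(s["tool_pos"],s["tool_rot"])
cv2.imwrite("pics/w5.png",cv2.cvtColor(im,4))
m=cv2.cvtColor(im,7)[90:240,200:320]
t,b=cv2.threshold(m,180,255,0)
c=max(cv2.findContours(b,0,2)[0],key=cv2.contourArea)
pts=c[:,0]+[200,90];tip=pts[pts[:,1].argmin()];w=ray("wrist",tip,.13,s);print(tip,w,np.degrees(np.arctan2(*(w[:2]-[.5325,.1985])[::-1])),"moved",np.linalg.norm(w[:2]-np.array([.5067,.229])))
E
python3 -m jog '[[[1,-0.008,0.038,0,0],[1,-0.016,0.076,0,0],[1,-0.024,0.114,0,0],[1,-0.032,0.152,0,0],[1,-0.04,0.19,0,0]]]'
python3 -m jog '[[[1,-0.008,0.038,0,0],[1,-0.016,0.076,0,0],[1,-0.024,0.114,0,0],[1,-0.032,0.152,0,0],[1,-0.04,0.19,0,0]]]'
python3 -m jog '[[[1,-0.006,0.03,0,-0.12],[1,-0.011,0.062,0.01,-0.24],[1,-0.011,0.062,0.02,-0.36],[1,-0.011,0.062,0.03,-0.48],[1,-0.011,0.062,0.04,-0.6]]]'
python3 -m jog '[[[1,0,0,0,-0.1],[1,0,0,0,-0.2],[1,0,0,0,-0.3],[1,0,0,0,-0.385],[1,0,0,0,-0.385]]]'
python3 -m jog '[[[1,0,0,0,0],[1,0,0,0,0]]]'
python3 - <<'E'
from h import *
im=robot.read_camera("wrist");s=robot.observe();print(s["tool_pos"],s["tool_rot"],s["qpos"])
np.save("s6.npy",[s["tool_pos"],s["tool_rot"]])
cv2.imwrite("pics/w6.png",cv2.cvtColor(im,4))
E
```

```text
time: 7.3
tool_pos: [0.5322, 0.1983, 0.1504]
tool_rot: [3.141, 0.005, 0.197]
contact_force: [0.9, -0.6, -0.0]
opening: 0.0229
grip_force: 0.0
time: 7.72
tool_pos: [0.5355, 0.1991, 0.2678]
tool_rot: [-3.141, -0.01, 0.197]
contact_force: [0.4, -0.0, 0.3]
opening: 0.0518
grip_force: 0.0
[0.5332 0.1986 0.2616] [-3.1415  0.0004  0.1971]
[254 141] [0.5729 0.2075 0.13  ] 12.498205086248081 moved 0.0696112827024452
time: 8.28
tool_pos: [0.5306, 0.003, 0.2602]
tool_rot: [-3.141, 0.003, 0.198]
contact_force: [0.6, -0.2, 0.2]
opening: 0.091
grip_force: 0.0
time: 8.7
tool_pos: [0.5288, -0.1913, 0.2602]
tool_rot: [-3.139, 0.002, 0.197]
contact_force: [-0.1, -0.2, -0.6]
opening: 0.0915
grip_force: 0.0
time: 9.12
tool_pos: [0.5303, -0.253, 0.2192]
tool_rot: [-3.138, 0.001, 0.802]
contact_force: [-0.5, -0.2, -0.3]
opening: 0.0919
grip_force: 0.0
time: 9.53
tool_pos: [0.5306, -0.2522, 0.2201]
tool_rot: [-3.138, -0.001, 1.185]
contact_force: [0.4, 0.1, -1.1]
opening: 0.0918
grip_force: 0.0
time: 9.7
tool_pos: [0.531, -0.2524, 0.2209]
tool_rot: [-3.14, -0.0, 1.18]
contact_force: [-0.2, 0.0, 0.1]
opening: 0.0915
grip_force: 0.0
[ 0.5311 -0.2525  0.2211] [-3.1405 -0.0003  1.1806] [-0.5742  0.469   1.3638  0.0001  1.3099 -0.184 ]
```

View pics/w6.png

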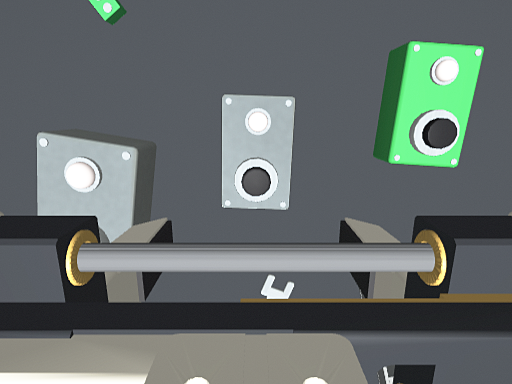

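The new dial angle, 12.5° against the supply's yaw of 11.4°, confirms four clicks. The wrist view shows the station's button at (256,181) and lamp at (258,121). The green box's left edge is at column 390 and the large grey box ends at column 155. I'll press with the left finger alone, with the other finger to the right over free bench.

```bash
python3 - <<'E'
from h import *
t=np.load("s6.npy");p={"tool_pos":t[0],"tool_rot":t[1]};A=R.from_euler('xyz',t[1]).as_matrix()
im=cv2.imread("pics/w6.png");g=cv2.cvtColor(im,6)
sub=g[160:202,236:277];b=((sub<70)*255).astype(np.uint8);c=max(cv2.findContours(b,0,2)[0],key=cv2.contourArea)
(u,v),r=cv2.minEnclosingCircle(c);u+=236;v+=160;print(u,v,r)
for z in(.055,.06,.065):
    w=ray("wrist",(u,v),z,p);print(z,w,A.T@(w-t[0]))
im=cv2.imread("pics/top0.png");
E
```

```text
255.7727279663086 180.95454597473145 14.54342269897461
0.055 [ 0.5294 -0.2563  0.055 ] [-0.0042  0.0001  0.1661]
0.06 [ 0.5298 -0.2553  0.06  ] [-0.0031  0.0001  0.1611]
0.065 [ 0.5302 -0.2542  0.065 ] [-0.002   0.0001  0.1561]
```

```bash
python3 -m jog '[[[0.52,-0.003,0.03,0.01,0],[0.52,-0.003,0.043,0.03,0],[0.52,-0.003,0.043,0.06,0],[0.52,-0.003,0.043,0.09,0],[0.52,-0.003,0.043,0.11,0]]]'
python3 -m jog '[[[0.52,0,0,0.01,0],[0.52,0,0,0.02,0],[0.52,0,0,0.02,0],[0.52,0,0,0.02,0]]]'
python3 - <<'E'
from h import *
im=robot.read_camera("wrist");s=robot.observe();print(s["tool_pos"],s["tool_rot"],s["opening"],s["contact_force"])
cv2.imwrite("pics/w7.png",cv2.cvtColor(im,4))
E
```

```text
time: 10.17
tool_pos: [0.5689, -0.271, 0.1084]
tool_rot: [-3.138, -0.001, 1.181]
contact_force: [-0.3, 0.3, -1.4]
opening: 0.07
grip_force: 0.0
time: 10.5
tool_pos: [0.5703, -0.2719, 0.0924]
tool_rot: [3.141, 0.0, 1.182]
contact_force: [1.1, -0.5, 0.4]
opening: 0.0699
grip_force: 0.0
[ 0.5706 -0.2721  0.093 ] [3.1394 0.0003 1.1825] 0.0698760954935914 [ 0.1243 -0.4492  0.0065]
```

View pics/w7.png

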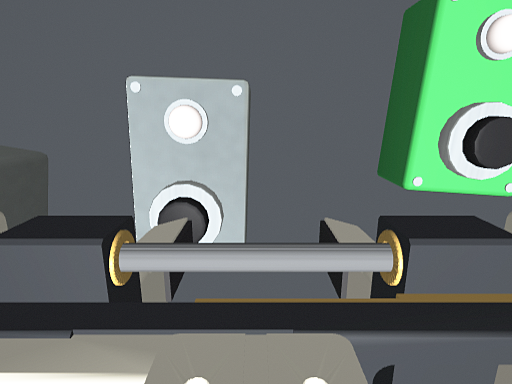

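The left fingertip (columns 160–192) is over the button, centred near (183,222), and the right finger is clear. I'll descend slowly.

```bash
python3 -m jog '[[[0.52,0,0,0.005,0],[0.52,0,0,0.01,0],[0.52,0,0,0.015,0],[0.52,0,0,0.017,0],[0.52,0,0,0.017,0]]]'
for i in 1 2 3; do python3 - <<'E'
from h import *
s=robot.observe();print(s["tool_pos"][2]-.008,s["contact_force"])
E
python3 -m jog '[[[0.52,0,0,0.001,0],[0.52,0,0,0.002,0],[0.52,0,0,0.002,0]]]'|egrep 'pos|force'; done
```

```text
time: 10.97
tool_pos: [0.5704, -0.272, 0.0749]
tool_rot: [3.14, 0.0, 1.183]
contact_force: [1.8, -0.1, 4.8]
opening: 0.0699
grip_force: 2.2
0.06690477472684606 [ 1.8355 -0.1333  4.8157]
tool_pos: [0.5705, -0.272, 0.0742]
contact_force: [-0.2, 0.6, 9.4]
grip_force: 4.6
0.066190782228736 [-0.1885  0.6117  9.4012]
tool_pos: [0.5706, -0.272, 0.0739]
contact_force: [-2.3, 1.4, 19.4]
grip_force: 9.9
0.06590505555616019 [-2.2794  1.3994 19.4049]
tool_pos: [0.5707, -0.2721, 0.0736]
contact_force: [-5.2, 3.7, 30.3]
grip_force: 15.2
```

```bash
for i in 1 2 3 4 5 6 7; do python3 -m jog '[[[0.52,0,0,-0.001,0],[0.52,0,0,-0.002,0],[0.52,0,0,-0.002,0]]]'|egrep 'pos|force'; done
python3 - <<'E'
from h import *
im=robot.read_camera("wrist");s=robot.observe();print(s["time"],s["tool_pos"])
cv2.imwrite("pics/w8.png",cv2.cvtColor(im,4))
E
```

```text
tool_pos: [0.5705, -0.272, 0.0739]
contact_force: [-2.5, 0.7, 20.0]
grip_force: 10.2
tool_pos: [0.5704, -0.272, 0.0742]
contact_force: [0.2, 0.0, 10.6]
grip_force: 5.0
tool_pos: [0.5704, -0.2719, 0.0754]
contact_force: [1.1, -0.8, 4.3]
grip_force: 2.1
tool_pos: [0.5702, -0.2718, 0.0769]
contact_force: [1.6, -1.0, 3.4]
grip_force: 1.6
tool_pos: [0.5697, -0.2715, 0.0786]
contact_force: [1.7, -0.6, 1.6]
grip_force: 1.1
tool_pos: [0.5694, -0.2713, 0.0803]
contact_force: [0.0, -0.2, 1.0]
grip_force: 0.0
tool_pos: [0.5698, -0.2715, 0.0826]
contact_force: [0.1, -0.7, -0.3]
grip_force: 0.0
13.5167 [ 0.5698 -0.2715  0.0826]
```

The force fell like a spring over about 6 mm of rise, so the button went fully down and came back up. I'll retreat, check the selector once more, and hand in.

```bash
python3 -m jog '[[[0.52,0,0,-0.03,0],[0.52,0,0,-0.06,0],[0.52,0,0,-0.09,0],[0.52,0,0,-0.1,0],[0.52,0,0,-0.1,0]]]'
python3 -m jog '[[[0.52,0,0,0,0],[0.52,0,0,0,0]]]' | grep force
python3 - <<'E'
from h import *
im=cv2.cvtColor(robot.read_camera("top"),4);cv2.imwrite("pics/top9.png",im)
a=cv2.imread("pics/top5.png")
print("dial area diff (arm was over it in top5)",np.abs(im.astype(int)-a)[155:245,150:240].max())
crop(im,130,130,200,110,4,"pics/t9c.png")
E
```

```text
time: 13.93
tool_pos: [0.5712, -0.2724, 0.186]
tool_rot: [3.135, 0.001, 1.183]
contact_force: [0.3, -0.0, -0.1]
opening: 0.07
grip_force: 0.0
contact_force: [-0.4, -0.4, 0.1]
grip_force: 0.0
dial area diff (arm was over it in top5) 175
```

View pics/t9c.png

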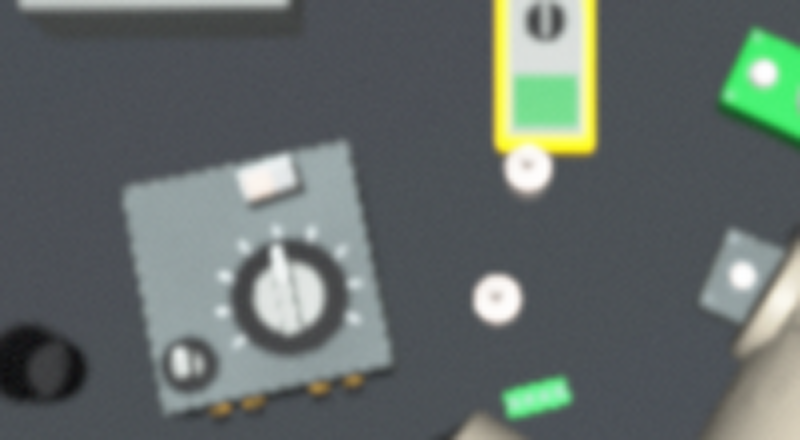

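The pointer (tip at (277,245)) stands at the fifth mark, which is four clicks on. The trim knob, relay and bottles are where they were.

```bash
python3 -c "
from cell import robot
print(robot.hand_in())"
```

```text
the job is handed in; nothing more can be done
None
```

I turned the selector four clicks clockwise and it rests in that stop, pressed the black button to the bottom and let it come back up, and handed the job in at about 14 s with no verdict returned.

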